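Clear the catch bin and throw the dice through the organiser's dice tower

ROBOT

A 6-joint arm with a two-finger parallel gripper is mounted at the origin on the work surface. World frame = base frame: x ahead of the robot, y to its left, z up, the work surface at z = 0. Lengths are in m, angles in rad, forces in N, time in s.
With the tool pointing down it reaches from about 0.425 to 0.95 m from the base axis. Payload 14.7 kg.
Tool frame: the origin (TCP) lies between the finger pads; the fingertips stand arm.tip_extent ahead of it and the grasp point (between the pads) lies 5 mm behind it (arm.tip_extent is the distance from the TCP to the fingertips, in m); z points along the fingers, y is the direction in which the jaws open and shut (so a half turn about z gives the same grasp; the last joint's range is limited). The gripper opens to 85 mm and grips with 20 to 120 N. Pads are 22 mm wide; open, the fingers measure 114 mm over their backs; the gripper's body (76 mm by 85 mm) begins 54 mm behind the grasp point. The pads swing forward as they close: fully open they stand 13 mm farther back than shut.
Start: joints at [1.178, 0.48, 1.596, -0, 1.065, -0.047], TCP at [0.22, 0.612, 0.245] pointing down, gripper open.
Joint ranges: [-2.75, 2.75], [-0.82, 2.05], [0.23, 2.67], [-1.56, 4.7], [0.09, 2.69], [-2.92, 2.92]. Speed limits (rad/s): [1.89, 1.89, 2.39, 3.01, 3.01, 3.01].

INTERFACE

Orientations are given as a rotation vector (axis times angle).
In Python, from bench import arm, cams gives the robot as it stands.
- The arm moves only by the tool jog_arm, never from a script. Its argument "deltas" is text: rows parted by semicolons, each of 7 numbers parted by spaces: the shift along the world's x, y, z in cm, then the turn, a rotation vector about the world's x, y, z in degrees, then the closure, from 0 (fully open) to 1 (shut). In form: dx dy dz wx wy wz gripper; .... A call has 1 to 12 rows; each row shifts and turns the commanded pose from where the row before left it; what a row does not reach is not made up. A row lasts 1/10 s, in which the tool goes at most 50 mm and 8.59 degrees, less where a joint would pass 70% of its speed; a pose out of reach is approached as far as the arm can. A call with a gripper value outside its range is refused whole. The fingers move at their own pace and stop on an object; "force" is the grip in N (left out, the last holds). Time passes only in rows, so rows that do not move let the fingers close. It gives the time, the measured TCP pose, the force and the opening at its end, in the units of the state.
- arm.sense(): the state, without advancing time (a new reading comes with each control period).
- cams.capture(name): name is "scene" or "top" or "wrist"; returns a dict with "img" (400x640x3 uint8, red, green, blue), "depth" (400x640 float32, m along the optical axis (not along the pixel's ray), 0 where there is no reading), "camera_matrix" (3x3 intrinsics, pixels), "T" (4x4, takes a point from camera to world coordinates); the wrist camera has in their place "T_tool_cam" (4x4, takes a point from camera to tool coordinates, whose origin is the TCP and whose axes are the flange's). Camera axes: x right, y down, z forward; pixel columns grow to the right and rows downward; lengths in m; the calibration is good to about 2 mm. The wrist camera is an equidistant fisheye: a pixel r from the principal point sees the ray r / f radians off the axis. A picture is of the moment at which its call begins: read the wrist's pose just before it.
- arm.finish_job(): hands the job in, once; it reports no verdict.
Trained networks look in a picture, given as the dict that the camera call returned (one of the last four; its "shot" number tells which), for a name from the list of things; names that differ only in an ending like _2 or _b are one class to them, and where a whole thing is asked for, a point or a joint stands for the part that bears it (a point fixed in the world has none). Each returns a list of dicts, best first, with "conf" (0 to 1); they miss things now and then, are a little off and sometimes report something else, mostly with a low value. They report only what shows in the picture. A call takes as long as a camera call.
- cams.spot_in(picture, target): "rect" ([centre column, centre row, width, height] in pixels, round what is visible of it).
- cams.spot_point(picture, target): "at" ([column, row] in pixels: a listed point, or the origin of a listed thing).
The state is a dict: "time": time; "joint_pos": joint angles; "joint_vel": joint speeds; "joint_efforts": joint torques, N m; "tcp_pos": TCP position; "orientation": TCP orientation; "contact_force": force on the tool from outside, world axes, zero at the start; "torque": the same for the moment, N m; "width": finger opening in m.
Only numpy, scipy, OpenCV 4.12 (cv2) and the standard library are available. Lean on these libraries where they do the work, as an engineer would, in place of code of your own. Each camera call takes 0.05 s, during which the arm holds its last target. There are 200 camera calls.

TASK

Make the dice tower ready and throw the dice: take the steel strainer rest out of the organiser's front bin and stand it on the cork coaster, lay every loose peg from the bin in the trough of the peg board, and put all the blue dice lying about the table into the hopper at the top of the tower, behind the shut lid. Only when the bin is clear and every die is in the hopper, press the orange lever down and hold it, so that the lid stays well up until every die has run out of the hopper into the bin, then let the lever come back up so that the lid shuts. Leave the tea glass, the sugar bowl and the card box where they are.

Things in the scene. Friction and masses are not known exactly. Their poses are not given: they have to be found in the camera images.
- organiser: White game organiser with a dice tower, fixed. Origin on the table under the tower; -x points out of the tower's mouth over the front bin, +y to the card caddy, z up. In this frame (mm): 45-degree slide from the mouth (x -50, z 4) up to x 126, z 180, 130 wide; boxed in below x 38 by cheeks up to z 128; card caddy x -30 to 132, y 70 to 152, up to z 92; lid axle along y at x -42, z 100.
- hopper (a point): Point on the slide in the middle of the hopper: organiser frame x 88, y 0, z 142 mm. The hopper is the slide's top part, open above: x 47 to 128, y -65 to 65, side and back walls up to z 205. The shut lid's skirt closes its lower end at x 45, z 103 to 150; dice let go over the hopper slide down and stop against the skirt, side by side and behind one another.
- tray (a point): Centre of the floor of the front bin, tilted right out so that it lies flat as a catch tray: organiser frame x -157, y 0, z 3 mm. Inside x -52 to -262, y -100 to 100; walls 3 thick up to z 45; the tower's mouth (130 wide, 58 high) opens into it.
- lid (a joint): Angle of the pale clear lid with orange skirt between hopper and slide, rad: 0 shut, 0.8 fully up. Lid (124 mm wide, reaching 87 back from the axle) and orange lever are one piece: pressing the lever's pad down lifts the lid by the same angle. A spring shuts it once let go: about 2 N on the pad to start, 4 N fully down. Dice run out under it from about 0.4 rad.
- lid_lever: The orange lid-lift lever, one piece with the lid, outside the tower at organiser y -138 mm. Origin on the axle at organiser x -42, y 0, z 100 mm; its arm points forward (-x) and up to the pad.
- lever_pad (a point): Top of the lever's pad (34 by 34 mm), to be pressed down. Lid shut: organiser frame x -108, y -138, z 140 mm, that is 66 forward of the axle and 40 above it. It swings about the axle, nearly straight down, to x -117, z 80 at 0.8 rad; its face tilts from 24 degrees up to 22 degrees down at the forward edge.
- peg_board: Beechwood peg board 160 by 180 (x by y), 24 high, fixed. Origin at the centre of its underside. Its front part, toward -x, is an open trough: inside x -74 to -6, y -84 to 84, floor at z 8, rim at z 24. The rear part has small holes with coloured pegs standing up to z 52.
- trough (a point): Centre of the trough's floor: peg board frame x -40, y 0, z 8.
- coaster: Round cork coaster, diameter 100, 5 thick, fixed on the table. Origin at the centre of its underside.
- strainer_rest: Steel tea strainer rest, an open cup 34 mm high, 50 in outer diameter from 12 above its foot up to the rim, foot 39 in diameter, 90 g. Origin at the centre of its underside, z up the cup. It starts upright on the floor of the front bin.
- peg1: Red round wooden peg, diameter 12, 46 long, lying on the floor of the front bin. Origin at its centre, x along the peg. Absent in some starts.
- peg2: Yellow round wooden peg, diameter 12, 46 long, lying on the floor of the front bin. Origin at its centre, x along the peg. Absent in some starts.
- peg3: Green round wooden peg, diameter 12, 46 long, lying on the floor of the front bin. Origin at its centre, x along the peg. Absent in some starts.
- die1: Blue die with white pips, a 20 mm cube of 10 g, lying on the table. Origin at its centre, axes square to its faces. Absent in some starts.
- die2: Blue die with white pips, a 20 mm cube of 10 g, lying on the table. Origin at its centre, axes square to its faces. Absent in some starts.
- die3: Blue die with white pips, a 20 mm cube of 10 g, lying on the table. Origin at its centre, axes square to its faces. Absent in some starts.
- die4: Blue die with white pips, a 20 mm cube of 10 g, lying on the table. Origin at its centre, axes square to its faces. Absent in some starts.
- die5: Blue die with white pips, a 20 mm cube of 10 g, lying on the table. Origin at its centre, axes square to its faces. Absent in some starts.
- tea_glass: Empty waisted tea glass, 85 high, at most 58 wide, standing upright. Origin at the centre of its underside. To be left alone.
- sugar_bowl: White bowl with sugar cubes, 96 wide, 50 high. Origin at the centre of its underside. To be left alone.
- card_box: Green card box 66 by 92 by 22 lying on the table. Origin at the centre of its underside. To be left alone.

How it is judged:
On the way, in this order (a step that is already met when the one before it is completed fails the run):
1. the bin is clear (strainer rest upright on the coaster, pegs in the trough) and every die lies in the hopper behind the shut lid (horizontal distance between strainer_rest and coaster below 0.028 m and height (world z) of strainer_rest between 0.002 and 0.012 m and angle between strainer_rest's own z axis and vertical below 0.15 rad and x of peg1 in the frame of peg_board between -0.076 and -0.004 m and y of peg1 in the frame of peg_board between -0.086 and 0.086 m and z of peg1 in the frame of peg_board between 0.005 and 0.032 m and x of peg2 in the frame of peg_board between -0.076 and -0.004 m and y of peg2 in the frame of peg_board between -0.086 and 0.086 m and z of peg2 in the frame of peg_board between 0.005 and 0.032 m and x of peg3 in the frame of peg_board between -0.076 and -0.004 m and y of peg3 in the frame of peg_board between -0.086 and 0.086 m and z of peg3 in the frame of peg_board between 0.005 and 0.032 m and x of die1 in the frame of organiser between 0.045 and 0.13 m and y of die1 in the frame of organiser between -0.067 and 0.067 m and z of die1 in the frame of organiser between 0.1 and 0.19 m and x of die2 in the frame of organiser between 0.045 and 0.13 m and y of die2 in the frame of organiser between -0.067 and 0.067 m and z of die2 in the frame of organiser between 0.1 and 0.19 m and x of die3 in the frame of organiser between 0.045 and 0.13 m and y of die3 in the frame of organiser between -0.067 and 0.067 m and z of die3 in the frame of organiser between 0.1 and 0.19 m and x of die4 in the frame of organiser between 0.045 and 0.13 m and y of die4 in the frame of organiser between -0.067 and 0.067 m and z of die4 in the frame of organiser between 0.1 and 0.19 m and x of die5 in the frame of organiser between 0.045 and 0.13 m and y of die5 in the frame of organiser between -0.067 and 0.067 m and z of die5 in the frame of organiser between 0.1 and 0.19 m and linear speed of each of die1, die2, die3, die4, die5 below 0.05 m/s and value of joint lid below 0.08 rad), for 0.3 s.
2. with the fingers on the lever the lid is held well up (over 0.5 rad) while every die has left the hopper (value of joint lid above 0.5 rad and contact force between any of the fingers, the arm and lid_lever above 0.3 N and x of each of die1, die2, die3, die4, die5 in the frame of organiser below 0.03 m), for 0.2 s.
At the end, for the whole second after the job is handed in: The lid is shut (under 0.06 rad), every die lies at rest in the front bin, the strainer rest stands upright wholly on the coaster (within 28 mm of its centre), and every peg lies in the trough of the peg board (value of joint lid below 0.06 rad and horizontal distance between strainer_rest and coaster below 0.028 m and height (world z) of strainer_rest between 0.002 and 0.012 m and angle between strainer_rest's own z axis and vertical below 0.15 rad and x of peg1 in the frame of peg_board between -0.076 and -0.004 m and y of peg1 in the frame of peg_board between -0.086 and 0.086 m and z of peg1 in the frame of peg_board between 0.005 and 0.032 m and x of peg2 in the frame of peg_board between -0.076 and -0.004 m and y of peg2 in the frame of peg_board between -0.086 and 0.086 m and z of peg2 in the frame of peg_board between 0.005 and 0.032 m and x of peg3 in the frame of peg_board between -0.076 and -0.004 m and y of peg3 in the frame of peg_board between -0.086 and 0.086 m and z of peg3 in the frame of peg_board between 0.005 and 0.032 m and x of die1 in the frame of organiser between -0.262 and -0.035 m and y of die1 in the frame of organiser between -0.1 and 0.1 m and z of each of die1, die2, die3, die4, die5 in the frame of organiser below 0.05 m and linear speed of each of die1, die2, die3, die4, die5 below 0.03 m/s and x of die2 in the frame of organiser between -0.262 and -0.035 m and y of die2 in the frame of organiser between -0.1 and 0.1 m and x of die3 in the frame of organiser between -0.262 and -0.035 m and y of die3 in the frame of organiser between -0.1 and 0.1 m and x of die4 in the frame of organiser between -0.262 and -0.035 m and y of die4 in the frame of organiser between -0.1 and 0.1 m and x of die5 in the frame of organiser between -0.262 and -0.035 m and y of die5 in the frame of organiser between -0.1 and 0.1 m); the robot touches nothing.
It fails at once if the tea glass is moved more than 3 cm or tipped (distance of tea_glass from where it was at the start of the episode above 0.03 m or angle between tea_glass's own z axis and vertical above 0.4 rad).
It fails at once if the sugar bowl or the card box is moved more than 4 cm (distance of any of sugar_bowl, card_box from where it was at the start of the episode above 0.04 m).
Of die1, die2, die3, die4, die5 only 3 to 5 are there at a start; the rules pass over those that are not, and their reading is None.
Of peg1, peg2, peg3 only 2 to 3 are there at a start; the rules pass over those that are not, and their reading is None.
At some moment in a run one of die1, die2, die3, die4, die5 may be knocked a few centimetres aside while the robot is not near it.
Once in a run the grip may slacken for a moment while it holds something.
It also fails if it takes over 210 s, if anything falls off the work surface, if the arm or the gripper's body presses on something with over 40 N, if the wrist force passes 120 N, or if a joint passes its speed limit or range.

## Working session

There is one attempt and no reset: what is moved stays moved. The work goes in short steps, Python scripts to look and compute and a tool call to move; the robot and the scene stay as the last step left them, time stands still between calls to the robot, and variables do not carry over. Pictures are saved under pics/ and viewed, about 12 in all and at most 16, crops included, and the job is handed in when it is done.

Besides the shell and the picture viewer there is one more tool, called after "Call:" as a command line: name --argument value ..., lists and objects as JSON in quotes. jog_arm: Moves the arm, as the interface text tells. Its arguments: {"type":"object","properties":{"deltas":{"type":"string"},"force":{"type":"number"}},"required":["deltas"]}

```bash
ls; mkdir -p pics; cat > h.py <<'E'
import numpy as np, cv2, sys
from scipy.spatial.transform import Rotation as R
from bench import arm, cams
def save(p,name): cv2.imwrite('pics/'+name,cv2.cvtColor(p['img'],cv2.COLOR_RGB2BGR))
def ray(p,u,v):
    K=p['camera_matrix']; return np.array([(u-K[0,2])/K[0,0],(v-K[1,2])/K[1,1],1.])
def at_depth(p,u,v,w=1):
    u,v=int(round(u)),int(round(v)); d=p['depth'][max(v-w,0):v+w+1,max(u-w,0):u+w+1]; d=d[d>0]
    if len(d)==0: return None
    c=ray(p,u,v)*np.median(d); return (p['T']@np.r_[c,1])[:3]
def at_z(p,u,v,z):
    d=p['T'][:3,:3]@ray(p,u,v); o=p['T'][:3,3]; return o+d*(z-o[2])/d[2]
E
python3 - <<'E'
from h import *
print(arm.sense(), arm.tip_extent)
names="organiser tray hopper lid_lever lever_pad peg_board trough coaster strainer_rest peg1 peg2 peg3 die1 tea_glass sugar_bowl card_box".split()
for c in ['top','scene']:
    p=cams.capture(c); save(p,c+'0.png'); print(c,p['camera_matrix'].tolist(),p['T'].round(3).tolist())
    for n in names:
        for f in (cams.spot_point,):
            for r in f(p,n)[:6]:
                if r['conf']<.25: continue
                u,v=r['at']; q=at_depth(p,u,v); print(n,round(r['conf'],2),[round(x) for x in r['at']],None if q is None else q.round(3))
E
```

```text
pics
{'time': 0.0, 'joint_pos': array([ 1.17842114e+00,  4.80819247e-01,  1.59686066e+00, -3.93396617e-05,
        1.06509237e+00, -4.66053289e-02]), 'joint_vel': array([-0.00077077,  0.00064623, -0.00208837,  0.00011441, -0.00082227,
       -0.00227949]), 'joint_efforts': array([-1.76698039e-03, -9.50620151e+01, -4.30150831e+01,  2.20929536e-06,
        1.22644802e-02,  3.84195528e-05]), 'tcp_pos': array([0.22014608, 0.61117444, 0.24468547]), 'orientation': array([-5.40364400e-01, -3.09454434e+00,  1.82011864e-03]), 'contact_force': array([-0.37937207,  0.73589599, -0.8290578 ]), 'torque': array([ 0.04390613, -0.01079626, -0.04215807]), 'width': 0.08558938073501274} 0.014
top [[414.807770445343, 0.0, 315.64295666616874], [0.0, 414.807770445343, 201.94473011372312], [0.0, 0.0, 1.0]] [[-0.024, -0.986, 0.165, 0.374], [-1.0, 0.024, -0.006, -0.04], [0.002, -0.165, -0.986, 1.066], [0.0, 0.0, 0.0, 1.0]]
organiser 0.85 [377, 188] [ 0.562 -0.188  0.121]
tray 0.87 [315, 195] [ 0.568 -0.045  0.018]
hopper 0.57 [422, 172] [ 0.592 -0.289  0.144]
lid_lever 0.69 [377, 248] [ 0.428 -0.196  0.022]
l
[... 1408 characters left out ...]
h 0.92 [374, 315] [0.598 0.331 0.009]
coaster 0.68 [327, 270] [0.61  0.147 0.007]
coaster 0.59 [360, 328] [0.659 0.34  0.027]
strainer_rest 0.4 [300, 170] [ 0.449 -0.192  0.023]
peg1 0.54 [281, 228] [ 0.63  -0.048  0.011]
peg1 0.48 [323, 218] [0.508 0.003 0.015]
peg2 0.54 [281, 228] [ 0.63  -0.048  0.011]
peg2 0.48 [323, 218] [0.508 0.003 0.015]
peg3 0.54 [281, 228] [ 0.63  -0.048  0.011]
peg3 0.48 [323, 218] [0.508 0.003 0.015]
die1 0.57 [286, 143] [ 0.408 -0.327  0.016]
die1 0.48 [396, 256] [0.426 0.238 0.016]
die1 0.43 [425, 304] [0.473 0.395 0.021]
tea_glass 0.71 [374, 262] [0.51  0.228 0.056]
card_box 0.96 [304, 170] [ 0.44  -0.182  0.026]
card_box 0.72 [283, 143] [ 0.416 -0.333  0.017]
```

View pics/top0.png

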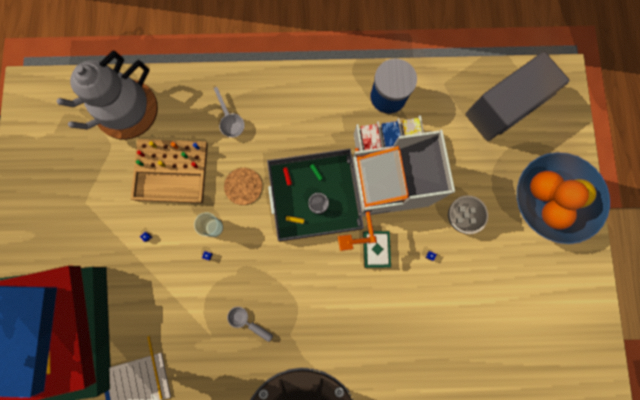

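View pics/scene0.png

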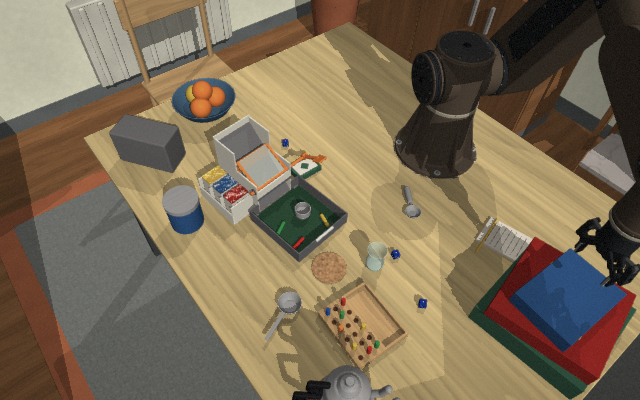

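Top view: the bin lies at centre (315,195). It holds the red peg (287,176), green peg (316,172), yellow peg (295,219) and strainer (318,202). The coaster is at (243,185) and the trough at (170,187). Three dice are visible at (146,237), (207,255) and (431,256). The orange pad is at (345,241). The scene view agrees.

```bash
cat >> h.py <<'E'
def cloud(p):
    h,w=p['depth'].shape; u,v=np.meshgrid(np.arange(w),np.arange(h)); K=p['camera_matrix']; d=p['depth']
    c=np.stack([(u-K[0,2])/K[0,0]*d,(v-K[1,2])/K[1,1]*d,d,np.ones_like(d)],-1)
    X=(c@p['T'].T)[...,:3]; X[d<=0]=np.nan; return X
def blobs(p,X,mask,minpx=12):
    n,l,s,c=cv2.connectedComponentsWithStats(mask.astype(np.uint8)); out=[]
    for i in range(1,n):
        if s[i,4]<minpx: continue
        P=X[l==i]; P=P[np.isfinite(P[:,0])]
        if len(P)<6: continue
        (a,b),(w,h),g=cv2.minAreaRect((P[:,:2]*1000).astype(np.float32))
        if w<h: w,h,g=h,w,g+90
        out.append((c[i].round(0),P.mean(0).round(4),np.array([a,b]).round(1),(round(w),round(h)),round((g+90)%180-90),round(float(np.percentile(P[:,2],90)),3),len(P)))
    return out
E
python3 - <<'E'
from h import *
for c in ['top','scene']:
    p=cams.capture(c); X=cloud(p); hsv=cv2.cvtColor(p['img'],cv2.COLOR_RGB2HSV); H,S,V=[hsv[...,i].astype(int) for i in range(3)]
    inb=(X[...,0]>.35)&(X[...,0]<.8)&(X[...,1]>-.5)&(X[...,1]<.5)&(X[...,2]>-.01)
    print(c)
    z=X[...,2]
    masks={'blue':inb&(H>105)&(H<135)&(S>120)&(z<.04),'red':inb&((H<6)|(H>172))&(S>160)&(V>90)&(z<.06),'yellow':inb&(H>20)&(H<32)&(S>170)&(V>110)&(z<.06),
     'green':inb&(H>50)&(H<75)&(S>150)&(V>70)&(z<.06),'orange':inb&(H>6)&(H<16)&(S>200)&(z>.06)}
    for k,m in masks.items():
        for b in blobs(p,X,m): print(k,*b)
    # rim, hopper rim
    bx=inb&(X[...,0]>.4)&(X[...,0]<.72)&(X[...,1]<.1)
    for nm,m in {'rim45':bx&(abs(z-.045)<.006)&(X[...,1]>-.16),'top205':bx&(abs(z-.205)<.008)&(X[...,1]<-.1),'board':inb&(X[...,1]>.2)&(abs(z-.024)<.006)&(X[...,0]>.54),'trough':inb&(X[...,1]>.2)&(abs(z-.008)<.004)&(X[...,0]>.54)&(S>60),'cup':bx&(abs(z-.037)<.006)&(S<60)&(X[...,1]>-.12)&(X[...,1]<0)&(X[...,0]>.49)&(X[...,0]<.6)}.items():
        m=cv2.morphologyEx(m.astype(np.uint8),cv2.MORPH_CLOSE,np.ones((3,3)))
        for b in blobs(p,X,m,25): print(nm,*b)
    P=X[inb&(abs(z-.005)<.004)&(S>80)&(H>5)&(H<20)&(abs(X[...,1]-.145)<.06)&(abs(X[...,0]-.6)<.06)]
E
```

```text
top
blue [389. 109.] [ 0.7934 -0.2451  0.0254] [ 794.7 -249. ] (57, 10) 90 0.038 84
blue [145. 237.] [0.4716 0.3855 0.0186] [472.6 387. ] (17, 16) -45 0.022 53
blue [207. 255.] [0.4205 0.23   0.0196] [420.8 230.6] (17, 15) 70 0.023 45
blue [431. 255.] [ 0.4066 -0.3308  0.0198] [ 406.3 -331. ] (18, 16) 65 0.022 50
red [193. 164.] [0.6482 0.2598 0.0511] [648.9 260. ] (7, 6) -18 0.056 13
red [287. 176.] [0.6211 0.0281 0.0129] [622.   28.4] (45, 12) 13 0.016 80
yellow [151. 143.] [0.7058 0.3695 0.0505] [706.1 369.3] (8, 8) 79 0.054 18
yellow [160. 163.] [0.6546 0.3458 0.049 ] [654.7 349.5] (18, 8) 87 0.052 16
yellow [295. 219.] [0.5063 0.0072 0.0127] [507.1   9. ] (44, 11) 77 0.016 78
green [316. 172.] [ 0.6298 -0.0476  0.0123] [630.6 -47.7] (45, 10) 32 0.016 81
orange [376. 153.] [ 0.6433 -0.189   0.1289] [ 645.1 -192.4] (89, 9) -82 0.15 89
orange [387. 200.] [ 0.5303 -0.2088  0.1316] [ 530.7 -206.3] (92, 9) -83 0.149 97
orange [356. 237.] [ 0.4497 -0.1354  0.1254] [ 463.5 -133.2] (94, 70) -74 0.144 399
rim45 [302. 192.] [ 0.5709 -0.0121  0.0442] [569.2 -40.8] (222, 208) -83 0.047 483
t
[... 1719 characters left out ...]
1 0.006 48
trough [305. 321.] [0.7525 0.23   0.0026] [752.1 230.8] (33, 30) 85 0.005 64
trough [308. 335.] [0.7685 0.2636 0.0027] [768.6 264.8] (29, 18) -37 0.005 36
trough [414. 343.] [0.5665 0.4505 0.0024] [566.7 447.6] (37, 31) 27 0.005 62
trough [389. 350.] [0.6322 0.4237 0.0047] [636.1 424.4] (35, 10) -11 0.011 32
trough [401. 354.] [0.613  0.4499 0.0019] [613.2 449.8] (27, 15) 67 0.005 32
trough [374. 360.] [0.6779 0.4191 0.0042] [677.3 420.5] (37, 7) 0 0.01 25
trough [333. 365.] [0.7684 0.3633 0.0028] [768.7 364.6] (21, 10) 7 0.005 26
trough [390. 376.] [0.673  0.4716 0.0026] [676.1 472.1] (35, 7) -13 0.006 26
cup [302. 208.] [ 0.5456 -0.0525  0.036 ] [545.6 -52.5] (51, 49) 27 0.04 76
```

Call:
jog_arm --deltas "2.8 -2.5 0 0 0 -2.8 0.4;2.8 -2.5 0 0 0 -2.8 0.4;2.8 -2.5 0 0 0 -2.8 0.4;2.8 -2.5 0 0 0 -2.8 0.4;2.8 -2.5 0 0 0 -2.8 0.4;2.8 -2.5 0 0 0 -2.8 0.4;2.8 -2.5 0 0 0 -2.8 0.4;2.8 -2.5 0 0 0 -2.8 0.4;2.8 -2.4 0 0 0 -2.6 0.4;0 0 -4.5 0 0 0 0.4;0 0 -4.5 0 0 0 0.4;0 0 -3.5 0 0 0 0.4" --force 30

```text
time: 3.0
tcp_pos: [0.4721, 0.3867, 0.1183]
orientation: [-1.199, -2.904, 0.001]
contact_force: [0.3, -0.7, -0.4]
width: 0.051
```

```bash
cat >> h.py <<'E'
def wrist():
    s=arm.sense(); p=cams.capture('wrist'); T=np.eye(4); T[:3,:3]=R.from_rotvec(s['orientation']).as_matrix(); T[:3,3]=s['tcp_pos']
    p['T']=T@p['T_tool_cam']; return p,s
def wz(p,uv,z):
    K=p['camera_matrix']; uv=np.atleast_2d(uv).astype(float); d=uv-[K[0,2],K[1,2]]; r=np.hypot(*d.T)+1e-9; th=r/K[0,0]
    c=np.stack([np.sin(th)*d[:,0]/r,np.sin(th)*d[:,1]/r,np.cos(th)],1)@p['T'][:3,:3].T; o=p['T'][:3,3]
    return (o+c*((z-o[2])/c[:,2])[:,None])[:,:2]
def jaw(s):
    y=R.from_rotvec(s['orientation']).as_matrix()[:,1]; return np.degrees(np.arctan2(y[1],y[0]))
def hsvmask(img,name):
    hsv=cv2.cvtColor(img,cv2.COLOR_RGB2HSV); H,S,V=[hsv[...,i].astype(int) for i in range(3)]
    return {'blue':(H>105)&(H<135)&(S>120),'red':((H<6)|(H>172))&(S>160)&(V>90),'yellow':(H>20)&(H<32)&(S>170)&(V>110),'green':(H>50)&(H<75)&(S>150)&(V>70)}[name]
def wlook(color,z,near=None,rad=80):
    p,s=wrist(); print('tcp',s['tcp_pos'].round(4),'jaw',round(jaw(s),1))
    near=s['tcp_pos'][:2]*1000 if near is None else np.array(near)
    m=cv2.morphologyEx(hsvmask(p['img'],color).astype(np.uint8),cv2.MORPH_CLOSE,np.ones((5,5)))
    n,l,st,c=cv2.connectedComponentsWithStats(m)
    for i in range(1,n):
        if st[i,4]<60: continue
        v,u=np.nonzero(l==i); W=wz(p,np.stack([u,v],1),z)*1000
        (a,b),(w,h),g=cv2.minAreaRect(W.astype(np.float32))
        if w<h: w,h,g=h,w,g+90
        if np.hypot(a-near[0],b-near[1])<rad: print(color,'px',c[i].round(),'xy',round(a,1),round(b,1),'wh',round(w),round(h),'ang',round((g+90)%180-90),'px',st[i,4])
    return p
E
python3 - <<'E'
from h import *
p=wlook('blue',.018); save(p,'w1.png')
E
```

```text
tcp [0.4721 0.3867 0.1183] jaw 45.1
blue px [322. 205.] xy 471.5 390.1 wh 22 18 ang -47 px 563
```

View pics/w1.png

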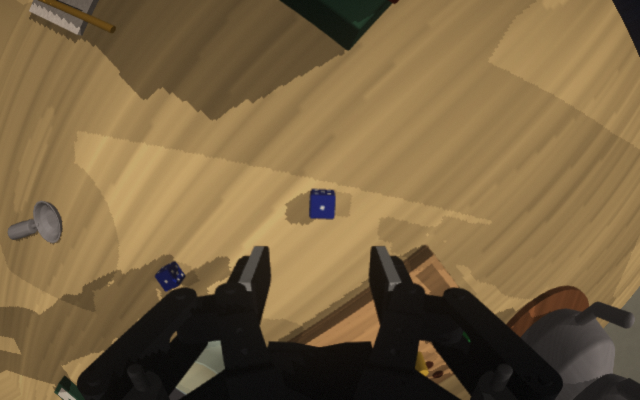

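Wrist view: the die is at (322,205), square to the jaws. A second die shows at (170,275).

Call:
jog_arm --deltas "0 0.05 -4 0 0 0 0.4;0 0.05 -4 0 0 0 0.4;0 0 -2 0 0 0 0.4;0 0 0 0 0 0 0.9;0 0 0 0 0 0 0.9;0 0 0 0 0 0 0.9;0 0 0 0 0 0 0.9;0 0 4 0 0 0 0.9;0 0 4.5 0 0 0 0.9;0 0 4.5 0 0 0 0.9;0 0 4.5 0 0 0 0.9;0 0 4.5 0 0 0 0.9" --force 30

```text
time: 4.25
tcp_pos: [0.4721, 0.3884, 0.2435]
orientation: [1.197, 2.904, 0.002]
contact_force: [1.2, 0.2, -0.5]
width: 0.0188
```

Call:
jog_arm --deltas "1 -4.5 0.1 0 0 -3.2 0.9;1 -4.5 0.1 0 0 -3.2 0.9;1 -4.5 0.1 0 0 -3.2 0.9;1 -4.5 0.1 0 0 -3.2 0.9;1 -4.5 0.1 0 0 -3.2 0.9;1 -4.5 0.1 0 0 -3.2 0.9;1 -4.5 0.1 0 0 -3.2 0.9;1 -4.5 0.1 0 0 -3.2 0.9;1 -4.5 0.1 0 0 -3.2 0.9;1 -4.5 0.1 0 0 -3.2 0.9;1 -4.5 0.1 0 0 -3.2 0.9;1 -4.5 0.1 0 0 -2.8 0.9"

```text
time: 5.45
tcp_pos: [0.5925, -0.1535, 0.2537]
orientation: [2.08, 2.353, 0.001]
contact_force: [0.3, 0.0, -0.1]
width: 0.0192
```

```bash
python3 - <<'E'
from h import *
s=arm.sense(); print(s['tcp_pos'],jaw(s),s['width'])
E
```

```text
[ 0.59245349 -0.15350315  0.25370571] 7.046335367218302 0.019201692125708908
```

Call:
jog_arm --deltas "0.9 -4.3 0 0 0 0 0.9;0.9 -4.3 0 0 0 0 0.9;0.9 -4.4 0 0 0 0 0.9;0 0 -3.5 0 0 0 0.9;0 0 -3.3 0 0 0 0.9;0 0 0 0 0 0 0.9;0 0 0 0 0 0 0.62;0 0 0 0 0 0 0.62;0 0 0 0 0 0 0.62;0 0 3.4 0 0 0 0.62;0 0 4 0 0 0 0.62;-0.5 -2 2 0 0 -5 0.62"

```text
time: 6.65
tcp_pos: [0.6161, -0.3002, 0.2833]
orientation: [2.173, 2.262, 0.003]
contact_force: [0.7, -0.6, 1.0]
width: 0.0326
```

```bash
cat >> h.py <<'E'
O=np.array([.5872,-.1969]); A=np.radians(-83); RO=np.array([[np.cos(A),-np.sin(A)],[np.sin(A),np.cos(A)]])
def org(xy): return RO.T@(np.array(xy)-O)
def dice():
    for c in ['top','scene']:
        p=cams.capture(c); X=cloud(p)
        for b in blobs(p,X,hsvmask(p['img'],'blue')&(X[...,0]>.3)&(X[...,0]<.74)&(X[...,1]>-.55)&(X[...,1]<.55)&(X[...,2]<.25)&(X[...,2]>0),8): print(c,*b,'org',org(b[1][:2]).round(3))
    return p
E
python3 - <<'E'
from h import *
dice(); s=arm.sense(); print(s['tcp_pos'],jaw(s),s['width'])
E
```

```text
top [390. 134.] [ 0.7005 -0.2325  0.0921] [ 701.2 -234.7] (52, 39) 8 0.094 233 org [0.049 0.108]
top [384. 126.] [ 0.7233 -0.2174  0.092 ] [ 722.8 -217.8] (9, 5) -6 0.094 12 org [0.037 0.133]
top [195. 145.] [0.6976 0.2567 0.0489] [697.9 257.4] (6, 5) 67 0.054 10 org [-0.437  0.165]
top [407. 165.] [ 0.6109 -0.2582  0.1378] [ 612.5 -259.6] (19, 18) -1 0.143 63 org [0.064 0.016]
scene [285. 142.] [ 0.4097 -0.3307  0.0174] [ 407.9 -333. ] (23, 14) 55 0.024 31 org [ 0.111 -0.192]
scene [242. 156.] [ 0.6159 -0.2603  0.1398] [ 616.  -259.4] (23, 11) -27 0.144 17 org [0.066 0.021]
scene [223. 185.] [ 0.7088 -0.235   0.0933] [ 705.6 -236.8] (58, 40) 8 0.096 113 org [0.053 0.116]
scene [233. 183.] [ 0.6788 -0.2224  0.0922] [ 678.8 -222.1] (17, 6) 26 0.094 10 org [0.036 0.088]
scene [395. 254.] [0.4247 0.2317 0.0181] [423.1 231.3] (20, 18) 68 0.023 51 org [-0.445 -0.109]
scene [521. 292.] [0.3379 0.5429 0.1591] [329.1 543.5] (58, 15) -3 0.168 175 org [-0.765 -0.157]
scene [328. 311.] [0.7014 0.2584 0.0456] [700.6 257.6] (10, 9) 46 0.053 28 org [-0.438  0.169]
[ 0.61569263 -0.30379847  0.28353424] 2.0004220737379623 0.03225545613729105
```

Call:
jog_arm --deltas "-3.5 -0.5 0 0 0 -4.5 0.5;-3.5 -0.5 0 0 0 -4.5 0.45;-3.5 -0.5 0 0 0 -4.5 0.45;-3.5 -0.5 0 0 0 -4.5 0.45;-3.5 -0.5 0 0 0 -4.5 0.45;-3.5 -0.3 0 0 0 -4.5 0.45;0 0 -4 0 0 0 0.45;0 0 -4 0 0 0 0.45;0 0 -4 0 0 0 0.45;0 0 -4 0 0 0 0.45;0 0 0 0 0 0 0.45"

```text
time: 7.85
tcp_pos: [0.4022, -0.3272, 0.1146]
orientation: [-2.64, -1.69, 0.003]
contact_force: [0.0, -0.3, 0.6]
width: 0.0464
```

```bash
python3 - <<'E'
from h import *
p=wlook('blue',.018); save(p,'w2.png')
E
```

```text
tcp [ 0.4022 -0.3272  0.1146] jaw -24.8
blue px [330. 211.] xy 408.3 -330.8 wh 22 18 ang 62 px 610
```

Call:
jog_arm --deltas "0.5 -0.4 -3.6 0 0 -3 0.45;0 0 -4 0 0 0 0.45;0 0 -2 0 0 0 0.45;0 0 0 0 0 0 0.9;0 0 0 0 0 0 0.9;0 0 0 0 0 0 0.9;0 0 0 0 0 0 0.9;0 0 4.5 0 0 0 0.9;0 0 4.5 0 0 0 0.9;0 0 4.5 0 0 0 0.9;0 0 4.5 0 0 0 0.9;0 0 4.5 0 0 0 0.9"

```text
time: 9.1
tcp_pos: [0.4091, -0.3332, 0.2505]
orientation: [2.689, 1.622, 0.001]
contact_force: [0.4, -0.6, -0.7]
width: 0.0187
```

Call:
jog_arm --deltas "3.4 0.9 0 0 0 7 0.9;3.4 0.9 0 0 0 7 0.9;3.4 0.9 0 0 0 7 0.9;3.4 0.9 0 0 0 7 0.9;3.4 0.9 0 0 0 7 0.9;0 0 -3.5 0 0 0 0.9;0 0 -3 0 0 0 0.9;0 0 0 0 0 0 0.62;0 0 0 0 0 0 0.62;0 0 0 0 0 0 0.62;0 0 4 0 0 0 0.62;0 0 4 0 0 0 0.62"

```text
time: 10.3
tcp_pos: [0.579, -0.2886, 0.2645]
orientation: [2.078, 2.356, 0.0]
contact_force: [0.1, -0.7, 1.4]
width: 0.0322
```

```bash
python3 - <<'E'
from h import *
dice(); s=arm.sense(); print(s['tcp_pos'],jaw(s),s['width'],s['contact_force'])
E
```

```text
top [390. 134.] [ 0.7021 -0.2317  0.0918] [ 700.7 -233.2] (55, 38) 1 0.094 249 org [0.049 0.11 ]
top [195. 146.] [0.6974 0.2568 0.0481] [698.2 256.8] (7, 5) 85 0.051 11 org [-0.437  0.165]
top [407. 165.] [ 0.6116 -0.2585  0.1376] [ 612.3 -259.4] (19, 18) 83 0.143 65 org [0.064 0.017]
top [410. 182.] [ 0.5714 -0.2616  0.1391] [ 571.4 -261.1] (20, 14) -17 0.143 51 org [ 0.062 -0.024]
scene [253. 149.] [ 0.5747 -0.2647  0.1403] [ 574.  -264.1] (20, 10) -19 0.144 16 org [ 0.066 -0.021]
scene [242. 156.] [ 0.6159 -0.2602  0.1399] [ 615.7 -260.2] (23, 12) -28 0.145 17 org [0.066 0.021]
scene [223. 185.] [ 0.7087 -0.2347  0.0933] [ 708. -237.] (60, 43) 46 0.097 114 org [0.052 0.116]
scene [233. 183.] [ 0.6797 -0.2209  0.0941] [ 679.6 -220. ] (18, 9) 23 0.097 9 org [0.035 0.089]
scene [395. 254.] [0.4244 0.2318 0.0179] [422.6 230.6] (19, 19) 74 0.023 52 org [-0.445 -0.109]
scene [521. 292.] [0.3375 0.543  0.1586] [328.7 543.8] (57, 15) -3 0.168 179 org [-0.765 -0.158]
scene [328. 311.] [0.7016 0.2586 0.0462] [700.6 257.7] (9, 9) -40 0.055 28 org [-0.438  0.169]
[ 0.58196238 -0.29021738  0.27003183] 7.1697062956321735 0.03251601453311531 [ 1.3051332  -0.81285651  0.03469095]
```

Call:
jog_arm --deltas "-0.6 4 0 0 0 0 0;-0.6 4 0 0 0 0 0;-0.6 4 0 0 0 0 0;-0.6 4 0 0 0 0 0;-0.6 4 0 0 0 0 0;-0.6 4 0 0 0 0 0;0 0 -4.5 0 0 0 0;0 0 -4.5 0 0 0 0;0 0 -4 0 0 0 0;0 0 0 0 0 0 0"

```text
time: 11.4
tcp_pos: [0.541, -0.0482, 0.1296]
orientation: [-2.075, -2.353, 0.005]
contact_force: [0.1, -0.2, 0.4]
width: 0.0855
```

```bash
python3 - <<'E'
from h import *
p,s=wrist(); save(p,'w3.png'); print(s['tcp_pos'],jaw(s))
for r in cams.spot_in(p,'strainer_rest')[:2]: print(r, wz(p,r['rect'][:2],.037))
E
```

```text
[ 0.54104565 -0.04818414  0.1295965 ] 7.183096651956733
{'rect': [327.4, 211.3, 68.1, 67.2], 'conf': 0.8} [[ 0.54644734 -0.04762499]]
```

View pics/w3.png

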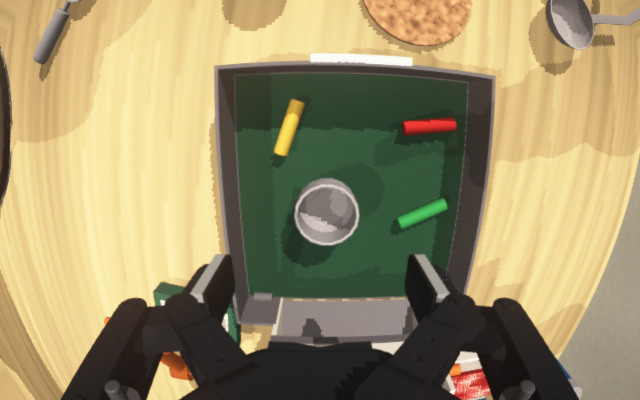

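Wrist view: the strainer is at (327,211), the green peg's near end at (398,222), and the pegs are clear of the rest. I'll open only partly to stay off the green peg.

Call:
jog_arm --deltas "0.5 -0.1 -3 0 0 0 0.17;0 0 -4 0 0 0 0.17;0 0 -2 0 0 0 0.17;0 0 -1 0 0 0 0.17;0 0 0 0 0 0 0.6;0 0 0 0 0 0 0.6;0 0 0 0 0 0 0.6;0 0 0 0 0 0 0.6;0 0 3 0 0 0 0.6;0 0 4 0 0 0 0.6;0 0 4 0 0 0 0.6;0 0 1 0 0 0 0.6" --force 30

```text
time: 12.7
tcp_pos: [0.5507, -0.0498, 0.1574]
orientation: [2.074, 2.352, 0.006]
contact_force: [1.2, 1.2, -1.2]
width: 0.048
```

Call:
jog_arm --deltas "0.9 3.2 0 0 0 0 0.6;0.9 3.2 0 0 0 0 0.6;0.9 3.2 0 0 0 0 0.6;0.9 3.2 0 0 0 0 0.6;0.9 3.2 0 0 0 0 0.6;0.8 3.3 0 0 0 0 0.6;0 0 -3 0 0 0 0.6;0 0 0 0 0 0 0.6;0 0 0 0 0 0 0.6;0 0 0 0 0 0 0.6"

```text
time: 13.7
tcp_pos: [0.6016, 0.1429, 0.1234]
orientation: [2.078, 2.355, 0.001]
contact_force: [-0.7, -0.2, -0.4]
width: 0.0483
```

```bash
python3 - <<'E'
from h import *
p,s=wrist(); save(p,'w4.png'); print(s['tcp_pos'],jaw(s),s['width'],s['contact_force'])
for r in cams.spot_in(p,'coaster')[:2]: print(r, wz(p,r['rect'][:2],.005))
p=cams.capture('top')
for r in cams.spot_in(p,'coaster')[:2]: print(r, at_z(p,*r['rect'][:2],.005))
p=cams.capture('scene')
for r in cams.spot_in(p,'coaster')[:2]: print(r, at_z(p,*r['rect'][:2],.005))
X=cloud(p); m=(abs(X[...,0]-s['tcp_pos'][0])<.05)&(abs(X[...,1]-s['tcp_pos'][1])<.05)&(X[...,2]<.25); 
E
```

```text
[0.60161345 0.14293717 0.12335838] 7.144486857198351 0.04831172626703617 [-0.69782237 -0.22376945 -0.41128359]
{'rect': [116.5, 79.3, 13.9, 17.2], 'conf': 0.66} [[0.40532952 0.23417362]]
{'rect': [317.4, 187.8, 113.4, 97.0], 'conf': 0.59} [[0.59853383 0.15380128]]
{'rect': [253.1, 185.8, 14.1, 36.3], 'conf': 0.8} [0.59847306 0.11628105 0.005     ]
{'rect': [411.1, 181.7, 11.6, 12.3], 'conf': 0.44} [ 0.59945347 -0.29669233  0.005     ]
{'rect': [328.0, 267.2, 39.3, 31.0], 'conf': 0.9} [0.60155411 0.14129328 0.005     ]
```

View pics/w4.png

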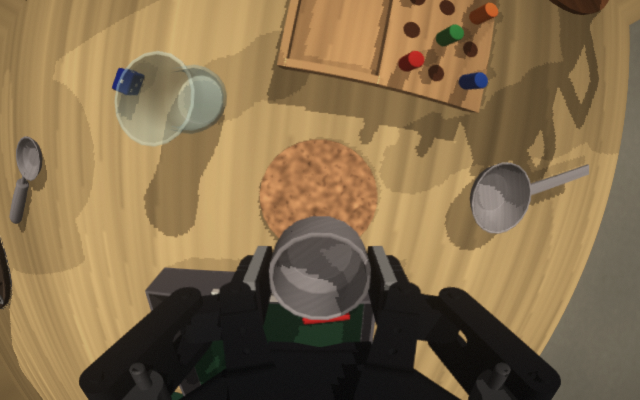

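Wrist view: the cup is held at (320,270), and the coaster is just ahead at (319,195). The tea glass and a die are well off to the left.

Call:
jog_arm --deltas "0 0.1 -4 0 0 0 0.6;0 0 -3 0 0 0 0.6;0 0 -1.3 0 0 0 0.6;0 0 -0.5 0 0 0 0.6;0 0 0 0 0 0 0.6;0 0 0 0 0 0 0.2;0 0 0 0 0 0 0.2;0 0 0 0 0 0 0.2;0 0 1 0 0 0 0.2;0 0 3 0 0 0 0.2;0 0 4 0 0 0 0.2;0 0 4 0 0 0 0.2"

```text
time: 15.2
tcp_pos: [0.6009, 0.1445, 0.1562]
orientation: [-2.078, -2.356, 0.001]
contact_force: [0.5, -0.2, -0.2]
width: 0.0684
```

Call:
jog_arm --deltas "0.2 -1.2 0 0 0 -8.2 0.5;0.2 -1.2 0 0 0 -8.2 0.5;0.2 -1.2 0 0 0 -8.2 0.5;0.2 -1.2 0 0 0 -8.2 0.5;0.2 -1.2 0 0 0 -8.2 0.5;0.2 -1.2 0 0 0 -8.2 0.5;0.2 -1.2 0 0 0 -8.2 0.5;0.2 -1.2 0 0 0 -8.2 0.5;0.2 -1.2 -2 0 0 -8.2 0.5;0.2 -0.8 -2 0 0 -8.2 0.5;0 0 0 0 0 0 0.5;0 0 0 0 0 0 0.5"

```text
time: 16.4
tcp_pos: [0.6212, 0.0286, 0.115]
orientation: [-3.113, -0.421, 0.0]
contact_force: [-0.5, -0.4, 0.1]
width: 0.0427
```

```bash
python3 - <<'E'
from h import *
for c in ('red','yellow','green'): p=wlook(c,.011,near=(560,0),rad=120)
save(p,'w5.png')
for c in ['top','scene']:
    p=cams.capture(c)
    for r in cams.spot_in(p,'strainer_rest')[:2]: print(c,r['conf'],at_depth(p,*r['rect'][:2]),at_z(p,*r['rect'][:2],.02))
E
```

```text
tcp [0.6212 0.0286 0.115 ] jaw -74.6
red px [322. 203.] xy 622.5 27.1 wh 46 11 ang 15 px 824
tcp [0.6216 0.0289 0.1154] jaw -74.6
yellow px [308. 319.] xy 509.4 8.6 wh 46 13 ang 78 px 476
tcp [0.6218 0.029  0.1156] jaw -74.6
green px [413. 219.] xy 630.8 -48.5 wh 46 11 ang 33 px 576
scene 0.62 [0.590747   0.13228505 0.01082498] [0.59517865 0.1352593  0.02      ]
```

Call:
jog_arm --deltas "0 -0.1 -4 0 0 0 0.5;0 0 -4 0 0 0 0.5;0 0 -1.6 0 0 0 0.5;0 0 0 0 0 0 1;0 0 0 0 0 0 1;0 0 0 0 0 0 1;0 0 0 0 0 0 1;0 0 0 0 0 0 1;0 0 4 0 0 0 1;0 0 4 0 0 0 1;0 0 4 0 0 0 1;0 0 0 0 0 0 1"

```text
time: 17.95
tcp_pos: [0.6243, 0.0276, 0.1439]
orientation: [3.113, 0.415, 0.013]
contact_force: [-0.9, -0.2, -0.1]
width: 0.0104
```

Call:
jog_arm --deltas "-0.2 3.5 0 0 0 -2 1;-0.2 3.5 0 0 0 -2 1;-0.2 3.5 0 0 0 -2 1;-0.2 3.5 0 0 0 -2 1;-0.2 3.5 0 0 0 -2 1;-0.2 3.5 0 0 0 -2 1;-0.2 3.5 0 0 0 -2 1;-0.2 3.5 0 0 0 -2 1;-0.2 3.5 0 0 0 -2 1;-0.1 3.6 0 0 0 -1.4 1;0 0 -4 0 0 0 1;0 0 0 0 0 0 1"

```text
time: 19.15
tcp_pos: [0.5993, 0.3782, 0.0937]
orientation: [3.136, -0.113, -0.009]
contact_force: [-0.5, -0.5, -1.5]
width: 0.0105
```

```bash
python3 - <<'E'
from h import *
p,s=wrist(); print(s['tcp_pos'],jaw(s),s['width']); save(p,'w6.png')
for r in cams.spot_point(p,'trough')[:2]: print(r, wz(p,r['at'],.008))
E
```

```text
[0.5992696  0.37817312 0.09374709] -94.11274302450539 0.010527085127924246
{'at': [377.6, 204.2], 'conf': 0.66} [[0.60276751 0.33508095]]
```

View pics/w6.png

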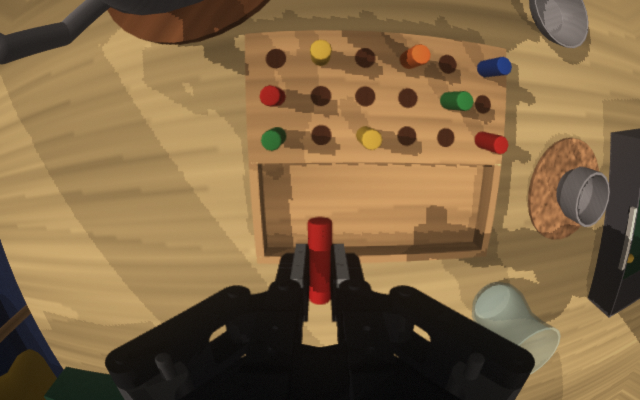

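Wrist view: the red peg is held straight at (319,260). The trough lies ahead, centre about (378,205), and matches the estimate. The strainer is on the coaster at the right (584,195).

Call:
jog_arm --deltas "0.3 0.05 -2 0 0 0 1;0.3 0.05 -2 0 0 0 1;0 0 -1.7 0 0 0 1;0 0 -0.6 0 0 0 1;0 0 0 0 0 0 1;0 0 0 0 0 0 0.65;0 0 0 0 0 0 0.65;0 0 0 0 0 0 0.65;0 0 3 0 0 0 0.65;0 0 4 0 0 0 0.65;0 0 3 0 0 0 0.65;0 0 0 0 0 0 0.65"

```text
time: 20.45
tcp_pos: [0.6107, 0.381, 0.1408]
orientation: [-3.135, 0.115, -0.01]
contact_force: [1.1, 0.8, 0.9]
width: 0.0298
```

Call:
jog_arm --deltas "0.2 -3.9 0 0 0 3.3 0.6;0.2 -3.9 0 0 0 3.3 0.5;0.2 -3.9 0 0 0 3.3 0.5;0.2 -3.9 0 0 0 3.3 0.5;0.2 -3.9 0 0 0 3.3 0.5;0.2 -3.9 0 0 0 3.3 0.5;0.2 -3.9 0 0 0 3.3 0.5;0.2 -3.9 0 0 0 3.3 0.5;0.2 -3.9 0 0 0 3.3 0.5;0.2 -3.9 0 0 0 3.3 0.5;0.2 -3.9 0 0 0 3.5 0.5;0 0 -2 0 0 0 0.5"

```text
time: 21.65
tcp_pos: [0.6321, -0.0541, 0.1172]
orientation: [3.016, 0.872, 0.006]
contact_force: [0.2, 0.9, 0.7]
width: 0.0425
```

```bash
python3 - <<'E'
from h import *
for c in ('green','yellow'): p=wlook(c,.011,near=(560,0),rad=120)
p=cams.capture('top'); X=cloud(p)
for b in blobs(p,X,hsvmask(p['img'],'red')&(X[...,2]<.04)&(X[...,1]>.2)&(X[...,0]>.5)): print('red',*b)
for r in cams.spot_in(p,'strainer_rest')[:2]: print(r['conf'],at_z(p,*r['rect'][:2],.02))
E
```

```text
tcp [ 0.6321 -0.0541  0.1172] jaw -57.8
green px [313. 203.] xy 631.6 -49.1 wh 45 11 ang 32 px 688
tcp [ 0.6296 -0.0519  0.1128] jaw -57.9
yellow px [193. 277.] xy 509.7 8.5 wh 46 13 ang 78 px 476
red [151. 184.] [0.6077 0.3777 0.0192] [607.9 377.6] (40, 8) -6 0.022 53
```

Call:
jog_arm --deltas "0.1 0.3 -4 0 0 0 0.5;0 0 -4 0 0 0 0.5;0 0 -1.4 0 0 0 0.5;0 0 0 0 0 0 1;0 0 0 0 0 0 1;0 0 0 0 0 0 1;0 0 0 0 0 0 1;0 0 0 0 0 0 1;0 0 4 0 0 0 1;0 0 4 0 0 0 1;0 0 4 0 0 0 1;0 0 0 0 0 0 1"

```text
time: 23.05
tcp_pos: [0.6344, -0.0469, 0.1474]
orientation: [3.014, 0.872, 0.013]
contact_force: [0.3, -0.3, 0.0]
width: 0.0101
```

Call:
jog_arm --deltas "-0.3 3.35 0 0 0 -3.6 1;-0.3 3.35 0 0 0 -3.6 1;-0.3 3.35 0 0 0 -3.6 1;-0.3 3.35 0 0 0 -3.6 1;-0.3 3.35 0 0 0 -3.6 1;-0.3 3.35 0 0 0 -3.6 1;-0.3 3.35 0 0 0 -3.6 1;-0.3 3.35 0 0 0 -3.6 1;-0.3 3.35 0 0 0 -3.6 1;-0.2 3.35 0 0 0 -3.6 1;0 0 -4.5 0 0 0 1;0 0 0 0 0 0 1"

```text
time: 24.25
tcp_pos: [0.5992, 0.2884, 0.092]
orientation: [3.137, -0.099, -0.009]
contact_force: [-0.9, -0.5, -0.9]
width: 0.01
```

```bash
python3 - <<'E'
from h import *
p,s=wrist(); s=arm.sense(); print(s['tcp_pos'],jaw(s),s['width'])
E
```

```text
[0.60025543 0.28801263 0.09418482] -93.65914595962069 0.009987715520755147
```

Call:
jog_arm --deltas "0 0 -3 0 0 0 1;0 0 -2 0 0 0 1;0 0 -1 0 0 0 1;0 0 -0.4 0 0 0 1;0 0 0 0 0 0 1;0 0 0 0 0 0 0.65;0 0 0 0 0 0 0.65;0 0 0 0 0 0 0.65;0 0 3 0 0 0 0.65;0 0 4 0 0 0 0.65;0 0 3 0 0 0 0.65;0 0 0 0 0 0 0.65"

```text
time: 25.5
tcp_pos: [0.6047, 0.2896, 0.1372]
orientation: [-3.137, 0.102, -0.01]
contact_force: [-0.5, -0.0, 0.1]
width: 0.0303
```

Call:
jog_arm --deltas "-0.9 -2.8 0 0 0 8.2 0.6;-0.9 -2.8 0 0 0 8.2 0.5;-0.9 -2.8 0 0 0 8.2 0.5;-0.9 -2.8 0 0 0 8.2 0.5;-0.9 -2.8 0 0 0 8.2 0.5;-0.9 -2.8 0 0 0 8.2 0.5;-0.9 -2.8 0 0 0 8.2 0.5;-0.9 -2.8 0 0 0 8.2 0.5;-0.9 -2.8 0 0 0 8.2 0.5;-0.9 -2.8 0 0 0 8.2 0.5;0 0 -2 0 0 0 0.5;0 0 0 0 0 0 0.5"

```text
time: 26.7
tcp_pos: [0.5109, 0.0079, 0.1108]
orientation: [-2.437, -1.98, 0.003]
contact_force: [0.4, 1.2, -0.8]
width: 0.0427
```

```bash
python3 - <<'E'
from h import *
for c in ('yellow','yellow'): p=wlook(c,.011,near=(540,0),rad=120)
p=cams.capture('top'); X=cloud(p)
for c in ('red','green'):
  for b in blobs(p,X,hsvmask(p['img'],c)&(X[...,2]<.04)&(X[...,1]>.2)&(X[...,0]>.5)): print(c,*b)
E
```

```text
tcp [0.5109 0.0079 0.1108] jaw -11.8
yellow px [316. 203.] xy 508.0 9.2 wh 47 11 ang 78 px 637
tcp [0.5115 0.0084 0.1116] jaw -11.8
yellow px [316. 206.] xy 508.4 9.1 wh 47 11 ang 78 px 661
red [151. 183.] [0.6084 0.3782 0.0186] [607.9 378.2] (40, 9) -5 0.02 54
green [186. 186.] [0.5995 0.2877 0.0191] [599.1 287.6] (42, 6) -3 0.022 45
```

Call:
jog_arm --deltas "-0.3 0 -4 0 0 0 0.5;0 0 -4 0 0 0 0.5;0 0 -1.25 0 0 0 0.5;0 0 0 0 0 0 1;0 0 0 0 0 0 1;0 0 0 0 0 0 1;0 0 0 0 0 0 1;0 0 0 0 0 0 1;0 0 4 0 0 0 1;0 0 4 0 0 0 1;0 0 4 0 0 0 1;0 0 0 0 0 0 1"

```text
time: 28.05
tcp_pos: [0.512, 0.0084, 0.1449]
orientation: [2.432, 1.98, 0.009]
contact_force: [-0.7, 0.0, 0.3]
width: 0.0104
```

Call:
jog_arm --deltas "0.9 3.25 0 0 0 0.8 1;0.9 3.25 0 0 0 0.8 1;0.9 3.25 0 0 0 0.8 1;0.9 3.25 0 0 0 0.8 1;0.9 3.25 0 0 0 0.8 1;0.9 3.25 0 0 0 0.8 1;0.9 3.25 0 0 0 0.8 1;0.9 3.25 0 0 0 0.8 1;0.9 3.25 0 0 0 0.8 1;0.9 3.25 0 0 0 0.8 1;0 0 -4.5 0 0 0 1;0 0 0 0 0 0 1"

```text
time: 29.25
tcp_pos: [0.5963, 0.333, 0.0901]
orientation: [-2.289, -2.148, 0.011]
contact_force: [-1.1, -0.6, -0.5]
width: 0.01
```

```bash
python3 - <<'E'
from h import *
p,s=wrist(); s=arm.sense(); print(s['tcp_pos'],jaw(s),s['width'])
E
```

```text
[0.59713395 0.33275105 0.09244177] -3.6820779564594113 0.010514955351596394
```

Call:
jog_arm --deltas "0.4 0.1 -3 0 0 0 1;0 0 -2 0 0 0 1;0 0 -0.8 0 0 0 1;0 0 -0.4 0 0 0 1;0 0 0 0 0 0 1;0 0 0 0 0 0 0.75;0 0 0 0 0 0 0.75;0 0 0 0 0 0 0.75;0 0 3 0 0 0 0.75;0 0 4 0 0 0 0.75;0 0 3 0 0 0 0.75;0 0 0 0 0 0 0.75"

```text
time: 30.5
tcp_pos: [0.6056, 0.3358, 0.1379]
orientation: [2.291, 2.147, 0.011]
contact_force: [0.9, -0.1, 0.3]
width: 0.021
```

Call:
jog_arm --deltas "-1.8 -1.05 0 0 0 7.4 0.6;-1.8 -1.05 0 0 0 7.4 0.5;-1.8 -1.05 0 0 0 7.4 0.5;-1.8 -1.05 0 0 0 7.4 0.5;-1.8 -1.05 0 0 0 7.4 0.5;-1.8 -1.05 0 0 0 7.4 0.5;-1.8 -1.05 0 0 0 7.4 0.5;-1.8 -1.05 0 0 0 7.4 0.5;-1.8 -1.05 0 0 0 7.4 0.5;-1.8 -1 0 0 0 7.4 0.5;0 0 0 0 0 0 0.5;0 0 0 0 0 0 0.5"

```text
time: 31.7
tcp_pos: [0.4235, 0.2301, 0.1329]
orientation: [0.541, 3.094, 0.0]
contact_force: [0.1, 0.8, 0.3]
width: 0.0428
```

```bash
python3 - <<'E'
from h import *
p=wlook('blue',.018); save(p,'w7.png')
for t in ('tea_glass',):
  for r in cams.spot_in(p,t)[:1]: print(r, wz(p,r['rect'][:2],.085))
  for r in cams.spot_point(p,t)[:1]: print(r, wz(p,r['at'],0))
p=cams.capture('top'); X=cloud(p)
for c in ('red','green','yellow'):
  for b in blobs(p,X,hsvmask(p['img'],c)&(X[...,2]<.04)&(X[...,1]>.2)&(X[...,0]>.5)): print(c,*b)
for t in ('tea_glass',):
  for r in cams.spot_in(p,t)[:1]: print(r)
  for r in cams.spot_point(p,t)[:1]: print(r, at_z(p,*r['at'],0))
p=cams.capture('scene')
for r in cams.spot_point(p,t)[:1]: print(r, at_z(p,*r['at'],0))
E
```

```text
tcp [0.4235 0.2301 0.1329] jaw 70.2
blue px [321. 198.] xy 421.3 232.6 wh 18 18 ang 70 px 501
{'rect': [334.3, 297.0, 73.2, 104.7], 'conf': 0.55} [[0.47097424 0.22406991]]
{'at': [328.5, 260.5], 'conf': 0.7} [[0.48659452 0.21680503]]
red [151. 179.] [0.619  0.3772 0.0191] [618.7 377.3] (19, 8) -9 0.021 26
green [186. 186.] [0.5997 0.2879 0.0189] [599.9 287.9] (38, 7) -6 0.022 46
yellow [168. 185.] [0.6019 0.3339 0.0186] [602.  334.8] (46, 8) 88 0.021 67
{'rect': [208.1, 224.0, 33.7, 25.6], 'conf': 0.81}
{'at': [210.5, 225.9], 'conf': 0.74} [0.49660442 0.22677183 0.        ]
{'at': [303.1, 172.1], 'conf': 0.32} [ 0.43415875 -0.19448597  0.        ]
```

View pics/w7.png

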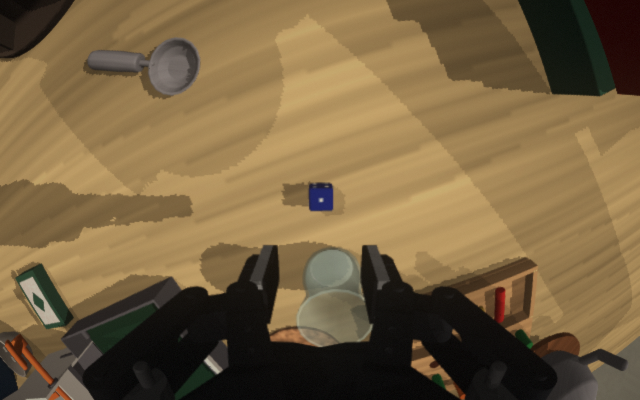

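Wrist view: the die is square at (321,198). The glass foot is at (331,268) and its rim at (334,319). The gripper body would pass close to the rim, so I'll pin the glass position first.

```bash
python3 - <<'E'
from h import *
p,s=wrist(); print(s['tcp_pos'],wz(p,[334,319],.085),wz(p,[331,268],0.0))
print('rim radius',wz(p,[297,319],.085),wz(p,[371,319],.085))
p=cams.capture('top'); print(at_z(p,203.7,223.7,.085),at_z(p,215.9,227.8,0))
save(dict(img=cv2.resize(p['img'][190:270,160:260],None,fx=6,fy=6,interpolation=cv2.INTER_CUBIC)),'t7.png')
E
```

```text
[0.42348687 0.23012902 0.1326837 ] [[0.48932337 0.21782735]] [[0.49503024 0.21649482]]
rim radius [[0.48055248 0.19296865]] [[0.4991918  0.24267736]]
[0.49248441 0.22175728 0.085     ] [0.49134593 0.21278091 0.        ]
```

View pics/t7.png

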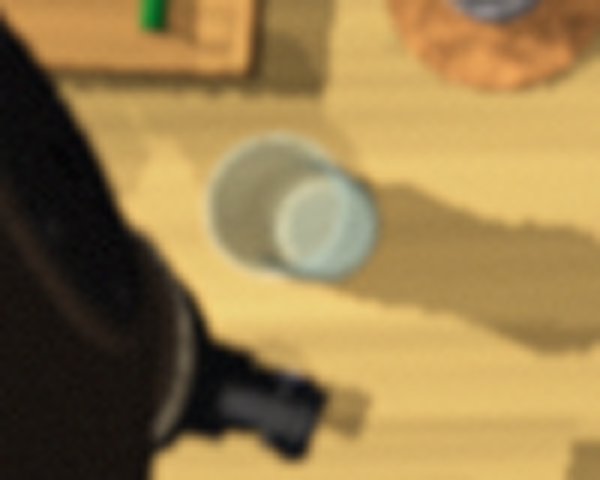

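Rim centre in the crop is (280,205), which puts the glass at about (0.492,0.218). I'll grip the die with the pads shifted 7 mm away from the glass and the tool tilted 7°.

Call:
jog_arm --deltas "-0.85 0.35 0 -2.4 -6.6 0 0.5;0 0 0 0 0 0 0.5;0 0 -3 0 0 0 0.5;0 0 -2.5 0 0 0 0.5;0 0 -2 0 0 0 0.5;0 0 -1.5 0 0 0 0.5;0 0 0 0 0 0 0.5"

```text
time: 32.9
tcp_pos: [0.4153, 0.2317, 0.041]
orientation: [0.52, 2.993, -0.036]
contact_force: [0.0, 0.6, 0.9]
width: 0.0428
```

```bash
python3 - <<'E'
from h import *
p=wlook('blue',.018); s=arm.sense(); Rm=R.from_rotvec(s['orientation']).as_matrix(); print(s['tcp_pos'],Rm[:,2].round(3),s['contact_force'])
E
```

```text
tcp [0.4153 0.2317 0.041 ] jaw 70.3
blue px [324. 253.] xy 417.7 233.3 wh 26 18 ang -18 px 1147
[0.4156339  0.2319548  0.04192402] [ 0.099 -0.041 -0.994] [0.36341377 0.04529218 0.87114918]
```

Call:
jog_arm --deltas "0 0.1 -1.2 0 0 0 0.5;0 0 -1 0 0 0 0.5;0 0 0 0 0 0 0.5;0 0 0 0 0 0 0.9;0 0 0 0 0 0 0.9;0 0 0 0 0 0 0.9;0 0 0 0 0 0 0.9;0 0 2 0 0 0 0.9;-0.5 0 3 0 0 0 0.9;0 0 4 0 0 0 0.9;0 0 4 0 0 0 0.9;0 0 4 2.4 6.6 0 0.9" --force 40

```text
time: 34.15
tcp_pos: [0.4078, 0.2336, 0.1922]
orientation: [-0.531, -3.08, 0.002]
contact_force: [0.4, -1.9, -3.6]
width: 0.0186
```

Call:
jog_arm --deltas "1.5 -4.2 1 0 0 -5.3 0.9;1.5 -4.2 1 0 0 -5.3 0.9;1.5 -4.2 1 0 0 -5.3 0.9;1.5 -4.2 1 0 0 -5.3 0.9;1.5 -4.2 1 0 0 -5.3 0.9;1.5 -4.2 1 0 0 -5.3 0.9;1.5 -4.2 0 0 0 -5.3 0.9;1.5 -4.2 0 0 0 -5.3 0.9;1.5 -4.2 0 0 0 -5.3 0.9;1.5 -4.2 0 0 0 -5.3 0.9;1.5 -4.2 0 0 0 -5.3 0.9;1.5 -4.2 0 0 0 -4.9 0.9"

```text
time: 35.35
tcp_pos: [0.5911, -0.2724, 0.2506]
orientation: [-2.077, -2.341, -0.011]
contact_force: [0.6, 0.1, -0.8]
width: 0.0189
```

```bash
python3 - <<'E'
from h import *
wrist(); wrist(); s=arm.sense(); print(s['tcp_pos'],jaw(s),s['width'],org(s['tcp_pos'][:2]),R.from_rotvec(s['orientation']).as_matrix()[:,2].round(3))
E
```

```text
[ 0.59201472 -0.27556298  0.25024598] 6.691319702894958 0.018629178338865852 [ 0.07866341 -0.00480777] [-0.003  0.012 -1.   ]
```

Call:
jog_arm --deltas "0.6 -0.8 0 0 0 0 0.9;0 0 -3.2 0 0 0 0.9;0 0 -3 0 0 0 0.9;0 0 0 0 0 0 0.9;0 0 0 0 0 0 0.62;0 0 0 0 0 0 0.62;0 0 0 0 0 0 0.62;0 0 3 0 0 0 0.62;0 0 4 0 0 0 0.62;-1 4 2 0 0 0 0.9;-1 4 0 0 0 0 1;-1 4 0 0 0 0 1"

```text
time: 36.65
tcp_pos: [0.567, -0.1577, 0.2806]
orientation: [-2.075, -2.346, -0.013]
contact_force: [0.7, 1.2, -0.3]
width: -0.0001
```

```bash
python3 - <<'E'
from h import *
p=dice(); q=cams.capture('top'); s=arm.sense(); print(s['tcp_pos'],jaw(s),s['width'])
save(dict(img=np.hstack([cv2.resize(q['img'][100:280,120:480],(540,270)),cv2.resize(p['img'][100:280,190:370],(270,270))])),'c8.png')
E
```

```text
top [195. 146.] [0.6969 0.2563 0.0497] [697.6 256.2] (6, 5) 6 0.054 11 org [-0.436  0.164]
top [412. 176.] [ 0.5832 -0.2654  0.1411] [ 583.1 -268.1] (43, 26) 1 0.15 163 org [ 0.068 -0.012]
top [ 45. 301.] [0.3268 0.5401 0.1533] [326.9 542.5] (54, 16) -1 0.166 435 org [-0.763 -0.169]
scene [247. 151.] [ 0.5958 -0.2638  0.1452] [ 595.  -268.7] (61, 26) 7 0.151 73 org [0.067 0.   ]
scene [223. 185.] [ 0.7085 -0.2351  0.0935] [ 707.8 -235.1] (58, 41) 50 0.096 115 org [0.053 0.116]
scene [233. 183.] [ 0.6796 -0.2211  0.0939] [ 679.2 -220.8] (16, 7) 21 0.096 9 org [0.035 0.089]
scene [521. 292.] [0.3375 0.543  0.1591] [328.9 542.6] (57, 15) 0 0.168 178 org [-0.765 -0.158]
scene [327. 311.] [0.7018 0.2586 0.0471] [700.5 257.5] (9, 9) 39 0.055 27 org [-0.438  0.169]
[ 0.5667344  -0.15665417  0.28017289] 7.201106072718875 -4.494460715499253e-05
```

View pics/c8.png

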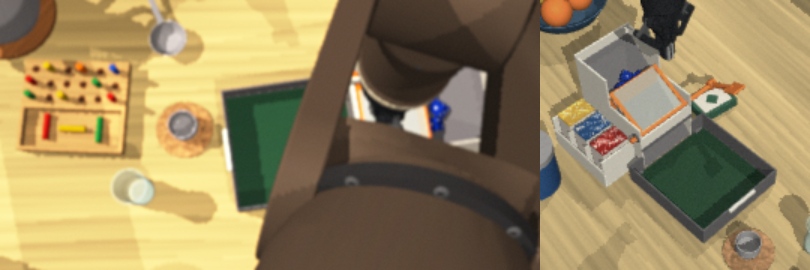

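The crop shows all three pegs in the trough, the strainer on the coaster, the bin empty and three dice in the hopper behind the shut lid. Next is the lever.

Call:
jog_arm --deltas "-3.25 1.25 0 0 0 0 1;-3.25 1.25 0 0 0 0 1;-3.25 1.25 0 0 0 0 1;-3.2 1.25 0 0 0 0 1;0 0 -4 0 0 0 1;0 0 -4 0 0 0 1;0 0 0 0 0 0 1;0 0 0 0 0 0 1"

```text
time: 37.6
tcp_pos: [0.4378, -0.1092, 0.1993]
orientation: [-2.073, -2.344, -0.011]
contact_force: [0.2, 0.2, 1.1]
width: 0.0002
```

```bash
python3 - <<'E'
from h import *
p,s=wrist(); save(p,'w9.png'); print(s['tcp_pos'],jaw(s),org(s['tcp_pos'][:2]),s['contact_force'])
for r in cams.spot_point(p,'lever_pad')[:2]: print(r,wz(p,r['at'],.14),org(wz(p,r['at'],.14)[0]))
p=cams.capture('scene'); X=cloud(p)
m=hsvmask(p['img'],'blue')&(X[...,2]>.1)&(X[...,1]<-.2)
for b in blobs(p,X,m,8): print(*b)
for n in ('strainer_rest','coaster'):
    for r in cams.spot_in(p,n)[:1]: print(n,r['conf'],at_z(p,*r['rect'][:2],.02 if n[0]=='s' else .005))
E
```

```text
[ 0.43777922 -0.10916566  0.19931033] 7.02582920821113 [-0.10529019 -0.13761489] [0.23850196 0.24648587 1.14348802]
{'at': [319.6, 229.3], 'conf': 0.95} [[ 0.43763985 -0.10944463]] [-0.10503029 -0.13778723]
[247. 151.] [ 0.5956 -0.2643  0.1446] [ 592.6 -266.7] (60, 23) -1 0.15 73
strainer_rest 0.49 [0.59395998 0.13287594 0.02      ]
coaster 0.98 [0.60227392 0.13990785 0.005     ]
```

View pics/w9.png

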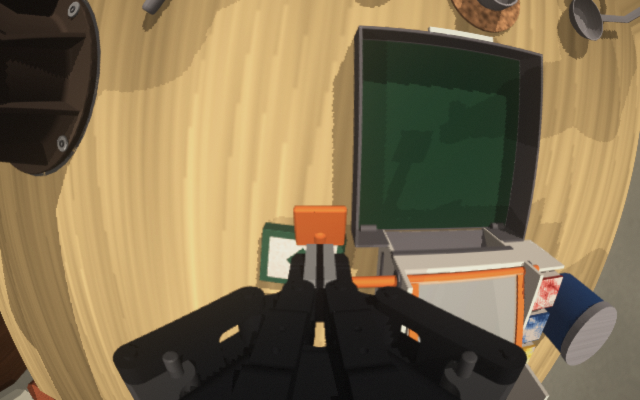

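Wrist view: the pad is at (320,225), right under the closed fingers, and the bin is empty. Before pressing I'll check the cup more exactly from its rim.

```bash
python3 - <<'E'
from h import *
for c in ('scene','top'):
    p=cams.capture(c); X=cloud(p)
    m=(abs(X[...,2]-.039)<.006)&(abs(X[...,0]-.6)<.06)&(abs(X[...,1]-.144)<.06); print(c)
    for b in blobs(p,X,cv2.morphologyEx(m.astype(np.uint8),cv2.MORPH_CLOSE,np.ones((3,3))),10): print('rim',*b)
    m=(abs(X[...,2]-.005)<.004)&(abs(X[...,0]-.6)<.07)&(abs(X[...,1]-.144)<.07)
    hsv=cv2.cvtColor(p['img'],cv2.COLOR_RGB2HSV); m&=(hsv[...,0]<14)&(hsv[...,1]>60)
    for b in blobs(p,X,m,60): print('coaster',*b)
E
```

```text
scene
rim [329. 261.] [0.6007 0.1405 0.0377] [601.4 141.1] (49, 48) 52 0.042 84
top
rim [240. 183.] [0.6005 0.1436 0.038 ] [601.3 142.5] (49, 48) 43 0.042 81
```

Call:
jog_arm --deltas "0 0 -2 0 0 0 1;0 0 -1.4 0 0 0 1;0 0.15 -1 0 0 0 1;0 0.15 -1 0 0 0 1;0 0.15 -1 0 0 0 1;0 0.15 -1 0 0 0 1;0 0.15 -1 0 0 0 1;0 0.15 -1 0 0 0 1;0 0 -0.6 0 0 0 1;0 0 0 0 0 0 1;0 0 0 0 0 0 1;0 0 0 0 0 0 1"

```text
time: 39.15
tcp_pos: [0.4375, -0.0996, 0.0984]
orientation: [-2.073, -2.345, -0.011]
contact_force: [-0.6, 1.4, 7.1]
width: 0.0002
```

```bash
python3 - <<'E'
from h import *
s=arm.sense(); print(s['tcp_pos'],org(s['tcp_pos'][:2]),s['contact_force'])
dice()
E
```

```text
[ 0.43748664 -0.09961545  0.09841422] [-0.11480488 -0.13674142] [-0.55027887  1.3751572   7.07621381]
top [390. 133.] [ 0.7034 -0.2318  0.092 ] [ 702.2 -234.2] (56, 39) 9 0.094 266 org [0.049 0.111]
top [195. 146.] [0.6968 0.2562 0.0501] [696.7 256.7] (7, 5) 69 0.054 11 org [-0.436  0.164]
top [336. 179.] [ 0.6072 -0.0996  0.0197] [608.3 -99.1] (20, 20) -55 0.024 45 org [-0.094  0.032]
scene [223. 185.] [ 0.7083 -0.2349  0.0934] [ 704.  -236.5] (59, 42) 8 0.096 116 org [0.052 0.116]
scene [233. 183.] [ 0.679  -0.2219  0.0928] [ 678.5 -221.6] (21, 7) 34 0.095 10 org [0.036 0.088]
scene [289. 203.] [ 0.559  -0.1053  0.0201] [ 554.1 -109.3] (66, 30) 31 0.026 104 org [-0.094 -0.017]
scene [278. 213.] [ 0.6073 -0.0959  0.0192] [606.7 -99.7] (23, 23) -46 0.026 52 org [-0.098  0.032]
scene [521. 292.] [0.3373 0.543  0.1589] [329.3 542.6] (58, 15) 0 0.168 175 org [-0.765 -0.158]
scene [327. 311.] [0.7017 0.2586 0.0468] [700.7 257.5] (11, 8) 50 0.054 27 org [-0.438  0.169]
```

```bash
python3 - <<'E'
from h import *
p=cams.capture('scene'); save(dict(img=cv2.resize(p['img'][110:270,200:400],(750,600))),'c10.png')
E
```

```text
(no output)
```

View pics/c10.png

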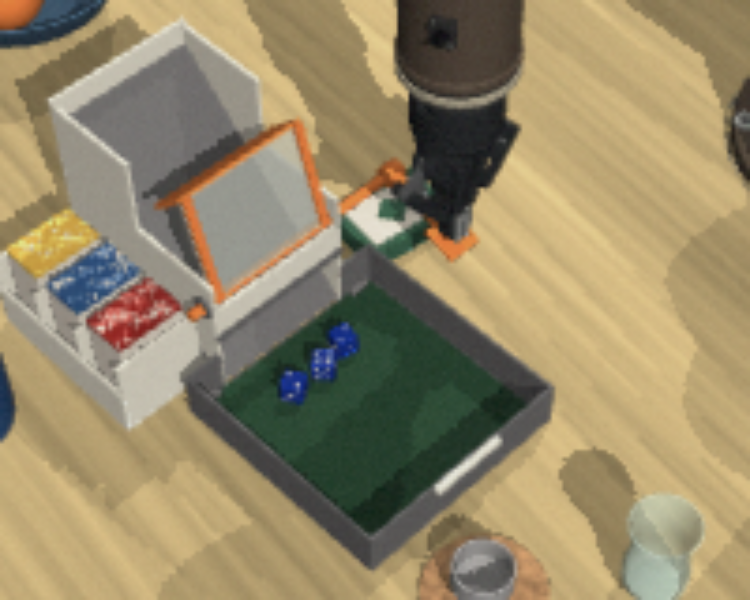

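The lid is well up, the hopper is empty, and all three dice lie in the bin at crop (293,385), (322,362) and (343,340). Now I'll let the lever up gently and retreat.

Call:
jog_arm --deltas "0 0 0 0 0 0 1;0 0 0 0 0 0 1;0 0 1 0 0 0 1;0 -0.15 1 0 0 0 1;0 -0.15 1 0 0 0 1;0 -0.15 1 0 0 0 1;0 -0.15 1 0 0 0 1;0 -0.15 1 0 0 0 1;0 0 2 0 0 0 1;0 0 4 0 0 0 1;0 0 4 0 0 0 1;0 0 4 0 0 0 1"

```text
time: 40.5
tcp_pos: [0.4368, -0.107, 0.3006]
orientation: [-2.072, -2.344, -0.011]
contact_force: [1.5, -1.3, -0.5]
width: 0.0002
```

Call:
jog_arm --deltas "0 4 0 0 0 0 1;0 4 0 0 0 0 1;0 4 0 0 0 0 1;0 4 0 0 0 0 1;0 4 0 0 0 0 1;0 0 0 0 0 0 1;0 0 0 0 0 0 1;0 0 0 0 0 0 1;0 0 0 0 0 0 1"

```text
time: 41.4
tcp_pos: [0.4374, 0.0919, 0.2986]
orientation: [-2.074, -2.343, -0.011]
contact_force: [1.3, -0.6, -0.7]
width: 0.0003
```

```bash
python3 - <<'E'
from h import *
p=cams.capture('scene'); save(dict(img=cv2.resize(p['img'][100:370,190:470],(622,600))),'c11.png')
dice(); s=arm.sense(); print(s['time'],s['tcp_pos'],s['contact_force'])
for c in ('scene','top'):
    p=cams.capture(c); X=cloud(p)
    for r in cams.spot_point(p,'lever_pad')[:1]: print('pad',r['conf'],at_depth(p,*r['at'],0))
E
```

```text
top [390. 133.] [ 0.703  -0.2315  0.092 ] [ 702.4 -234.1] (57, 38) 7 0.094 271 org [0.048 0.111]
top [195. 146.] [0.6972 0.2566 0.0488] [697.5 256.8] (5, 5) 86 0.053 11 org [-0.437  0.164]
top [335. 180.] [ 0.6048 -0.0966  0.0194] [606.8 -97.4] (23, 20) -46 0.025 69 org [-0.097  0.03 ]
top [339. 199.] [ 0.5566 -0.1059  0.019 ] [ 559.6 -105.3] (54, 24) 20 0.025 140 org [-0.094 -0.019]
top [ 45. 300.] [0.3277 0.5401 0.154 ] [327.1 542. ] (54, 15) 0 0.166 410 org [-0.763 -0.168]
scene [223. 185.] [ 0.7084 -0.2351  0.0935] [ 705.8 -236.1] (54, 42) 8 0.096 116 org [0.053 0.116]
scene [233. 183.] [ 0.6799 -0.2207  0.094 ] [ 679.9 -219.8] (18, 6) 29 0.096 9 org [0.035 0.089]
scene [289. 203.] [ 0.5598 -0.105   0.0204] [ 554.  -109.9] (69, 29) 30 0.027 100 org [-0.095 -0.016]
scene [278. 212.] [ 0.6073 -0.0964  0.0199] [ 603.9 -102.8] (33, 24) 44 0.027 51 org [-0.097  0.032]
scene [520. 292.] [0.3377 0.543  0.1587] [329.5 542.6] (58, 15) 0 0.168 181 org [-0.765 -0.157]
scene [328. 311.] [0.7014 0.2585 0.0458] [700.9 257.9] (11, 9) 62 0.054 28 org [-0.438  0.169]
41.55 [0.43743047 0.09205762 0.29857824] [0.17414593 0.21288375 0.0216308 ]
pad 0.72 [ 0.44557811 -0.10057487  0.14655486]
pad 0.79 [ 0.44140305 -0.10578787  0.14427285]
```

View pics/c11.png

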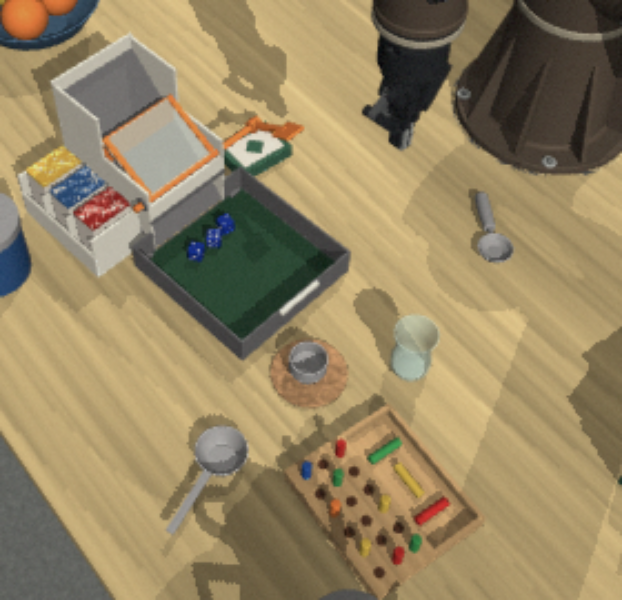

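The lid is shut with the pad back at z ≈ 0.144. The dice are in the bin near crop (210,235), the strainer is on the coaster, and the three pegs are in the trough. The glass stands and nothing touches the arm, so I'm handing in.

```bash
python3 -c "
from bench import arm
print(arm.finish_job())"
```

```text
the job is handed in; nothing more can be done
None
```

I handed in the job at about 41 s, with every step done in order; the hand-in reports no verdict.

- **Bin cleared:** The strainer rest stands upright on the coaster. Its rim measures (0.601, 0.142) m in both fixed cameras, a few millimetres from the coaster's centre. The red, yellow and green pegs all lie in the trough.
- **Throw:** Three blue dice were on the table. I put all three in the hopper, then pressed the lever with closed fingers and held it while they ran out. While held, the picture showed the hopper empty and all three dice in the bin. I then let the lever up slowly.
- **Last checks:** The lid looks shut and the pad reads z ≈ 0.144 m, its starting height. The dice are still near the mouth end of the bin, about x −95 mm and y −40 to +30 mm in the organiser frame. The gripper is clear, with contact force near zero. The tea glass and card box look undisturbed.

**Discrepancies and gaps:**
- The network's box for the strainer differed by about 10 mm from the rim measurement. I trusted the rim.
- I never read the lid angle directly. While the lever was held, the fingertip height put it at about 0.75 rad, and the contact force was about 7 N where about 4 N was stated.
- I did not re-measure the sugar bowl.

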